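# Unhook the desk lantern and dock it

## Robot

A 6-joint arm with a two-finger parallel gripper is mounted at the origin on the work surface. World frame = base frame: x ahead of the robot, y to its left, z up, the work surface at z = 0. Lengths are in mm, angles in degrees, forces in N, time in s.
With the tool pointing down it reaches from about 300 to 850 mm from the base axis. Payload 4.2 kg.
Tool frame: the origin (TCP) lies midway between the tips of the shut fingers; the grasp point (between the pads) lies 19 mm behind it; x points along the fingers, y is the direction in which the jaws open and shut, and the axes are right-handed (so a half turn about x gives the same grasp; the last joint's range is limited). The gripper opens to 91 mm and grips with 3 to 60 N. Pads are 32 mm wide; open, the fingers measure 118 mm over their backs; the gripper's body (76 mm by 178 mm) begins 60 mm behind the grasp point.
Start: joints at [69.385, 18.312, 89.639, -0, 72.044, -1.146], TCP at [191.65, 542.138, 213.976] pointing down, gripper open.
Joint ranges: [-177.97, 177.97], [-48.28, 115.42], [12.27, 149.76], [-77.06, 257.06], [2.81, 150.46], [-146.56, 146.56]. Speed limits (degrees/s): [147.25, 147.25, 180, 180, 180, 180].

## Interface

Orientations are given as [roll, pitch, yaw] about the fixed x, y, z axes, in that order (R = Rz(yaw) Ry(pitch) Rx(roll)).
In Python, from workcell import * gives the robot as it stands.
- The arm moves only by the shell command python3 -m handwheel 'ROWS' [FORCE]. ROWS is a JSON object of lists of equal length, an entry for each row: "gripper": the closure, from 0 (fully open) to 1 (shut); "offset": the shift along the tool's x, y, z in mm, a list of three; "rot": the turn, a rotation vector about the tool's x, y, z in degrees, a list of three. A call has 1 to 5 rows; each row is the pose to reach, as a shift and turn from the pose commanded when the call began, along the tool's axes at that moment; what a row does not reach only later rows make up. A row lasts 1/12 s, in which the tool goes at most 41.7 mm and 7.16 degrees, less where a joint would pass 70% of its speed; a pose out of reach is approached as far as the arm can. A call with a gripper value outside its range is refused whole. The fingers move at their own pace and stop on an object; FORCE is the grip in N (left out, the last holds). Time passes only in rows, so rows that repeat a pose let the fingers close. It gives the time, the measured TCP pose, the force and the opening at its end, in the units of the state.
- state(): the state, without advancing time (a new reading comes with each control period).
- grab_frame(name): name is "scene" or "side" or "wrist"; returns the picture (384x512x3 uint8, red, green, blue); there is no depth.
- camera_params(name): a dict with "fx", "fy", "cx", "cy" (pixels), "position" and "attitude" of the camera in the world; the wrist camera has in their place "hand_eye" (4x4, takes a point from camera to tool coordinates, whose origin is the TCP and whose axes are the tool frame's). Camera axes: x right, y up, looking along -z (the intrinsics and any distortion apply to the point x, -y, -z); pixel columns grow to the right and rows downward; lengths in mm; the calibration is good to about 2 mm. A picture is of the moment at which its call begins: read the wrist's pose just before it. camera_params takes no time and is no camera call.
- job_done(): hands the job in, once; it reports no verdict.
The state is a dict: "time_s": time; "qpos": joint angles; "qvel": joint speeds; "effort": joint torques, N m; "ee_pos": TCP position; "ee_rot": TCP orientation; "force": force on the tool from outside, world axes, zero at the start; "torque": the same for the moment, N m; "gripper_width": finger opening in mm.
Only numpy, scipy, OpenCV 4.12 (cv2) and the standard library are available. Lean on these libraries where they do the work, as an engineer would, in place of code of your own. Each camera call takes 0.05 s, during which the arm holds its last target.

## Task

Take the lantern off the safety hook and dock it for charging: with the lantern's own crossbar press the hook's sprung keeper back, then lift the lantern out through the mouth without forcing anything. Stand it on the front of the charging dock, slide its foot under the overhanging ledge until it is fully home, and let go of it there, upright. Leave the jar, the paperweight and the book where they are.

Things in the scene. Friction and masses are not known exactly. Their poses are not given: they have to be found in the camera images.
- stand: Dark steel hook stand, fixed. Origin on the desk below the middle of the hook's seat; z up. A level hook arm (two cheeks, 22 mm wide in all) runs along x, its top 175 mm above the desk. The post (22 mm thick, not above the arm) is at x = +105 mm on a foot 110 x 90 x 12 mm from x = +50 to +160 mm. The mouth's open side, where the lantern is taken away, is towards -x
- hook_seat (a point): Centre of the crossbar when it lies mid-seat, 180 mm above the desk; axes the stand's. To come out, push the bar's centre to x = +14 mm or more (+27 is good, 45 the most), raise it, still there, by 25 to 40 mm, then take it away to -x over the lip. Below the arm a bracket (x = 4 to 24 mm) reaches 29 mm under the arm's top; the lantern's top strikes it when lifted 44 mm
- hook_lip (a point): Inner end of the nose's overhanging lip: 8 mm from the seat's middle towards +x, at the lip's underside, 13 mm above the arm's top; axes the stand's. The nose stands from x = -19 to -9 mm of the seat, and the lip reaches over the seat from there; its top is 20 mm above the arm. The 10 mm crossbar lies under the lip and cannot be lifted straight out
- keeper (a joint): Steel keeper, an upright sprung tongue between the arm's cheeks, 8 mm wide; its face closes the seat at x = +11 mm. Pivot 22 mm below the arm's top, end 20 mm above it. 0 = shut, upright; grows to 1.0 rad as it is pushed over to the stand's +x; 0.6 with the bar's centre at x = +24 mm. Push needed at the bar: about 3 N at first, 4 to 5 N at 0.65 rad. Springs shut by itself
- lantern_grip (a point): Centre of the lantern's wooden grip, a level bar 90 mm long (y), 14 mm thick (x), 18 mm high, at the top of the lantern, 200 mm above the foot's underside and about 230 mm above the desk while hung. The lantern is one rigid piece, 0.35 to 0.55 kg, 209 mm tall. Axes are the lantern's, z up; while hung they nearly agree with the stand's
- lantern_bar (a point): Centre of the lantern's steel crossbar, a round bar 10 mm thick along the lantern's y between two thin uprights at y = -36 and +36 mm; 150 mm above the foot's underside, 50 mm below the grip's centre. It hangs in the hook
- lantern_foot (a point): Centre of the underside of the lantern's square foot plate, 100 x 100 x 8 mm; axes the lantern's. On the plate stand a white cylinder 56 mm across and a cap 84 mm across, whose top is 72 mm above the underside. While hung the foot is about 30 mm above the desk
- dock: Wooden dock, fixed, open at -x. Origin on the desk below the foot's centre when home. Floor 6 mm above the desk, 136 mm wide, x = -147 to +63 mm. Side cheeks (26 mm high, x = -30 to +50 mm) leave 111 mm for the 100 mm foot. Set the foot's centre down near x = -88 mm, square to the dock, then slide it to +x: pushed at the grip with its weight on the floor it tips, so skim it 2 to 4 mm up
- dock_home (a point): Where the centre of the foot's underside is when the lantern is fully home (within 1 mm of the back wall at x = +51 mm): on the dock's floor, 6 mm above the desk; axes the dock's
- dock_ledge (a point): Middle of the lower front edge of the dock's overhanging ledge, 34 mm from the home point towards +x and 16 mm above the dock's floor; the ledge runs from here to the back wall, its top 34 mm above the desk; axes the dock's
- jar_mid (a point): Middle of a closed amber glass jar, 66 mm across, 110 mm tall, standing; a bystander
- weight_mid (a point): Middle of a turned dark steel paperweight, 72 mm across, 70 mm tall, standing; a bystander
- book_mid (a point): Middle of a closed book lying flat, about 130 x 190 x 32 mm; a bystander
Not all that is in view belongs to the job. Of the things shaped like the part that bears lantern_grip, the brass one is meant. Of the things like the stand, leave any that is yellow; of the rest the larger one is meant.

How it is judged:
By the outcome, as a careful person would: the job done as asked, in the order asked, and still so for the second after the job is handed in, with the robot touching nothing.
It also fails if it takes over 61 s, if anything falls off the work surface, if the arm or the gripper's body presses on something with over 40 N, if the wrist force passes 120 N, or if a joint passes its speed limit or range.

## Working session

There is one attempt and no reset: what is moved stays moved. The work goes in short steps, Python scripts to look and compute and a shell command to move; the robot and the scene stay as the last step left them, time stands still between calls to the robot, and variables do not carry over. Pictures are saved under pics/ and viewed, and the job is handed in when it is done.

```bash
ls; mkdir -p pics
python3 - <<'E'
from workcell import *
import cv2
print(state())
for n in ["scene","side","wrist"]:
    im=grab_frame(n); cv2.imwrite(f"pics/{n}0.png",im[:,:,::-1]); print(n,camera_params(n))
E
```

```text
pics
{'time_s': 0.0, 'qpos': array([ 6.93840394e+01,  1.83506919e+01,  8.97057196e+01,  1.03840909e-03,
        7.20410150e+01, -1.14558955e+00]), 'qvel': array([ 0.02395133,  0.03657818, -0.04548338, -0.00531406,  0.02069739,
        0.02936376]), 'effort': array([-6.62474577e-04, -4.12459087e+01, -2.31974941e+01,  7.27334619e-02,
        4.55583993e-02, -1.76992999e-04]), 'ee_pos': array([191.47852893, 541.66720449, 213.13442084]), 'ee_rot': array([ -91.72617557,   89.90256851, -111.19686761]), 'force': array([ 0.2012786 ,  0.00998417, -0.27107042]), 'torque': array([ 0.02747529,  0.00803783, -0.0227061 ]), 'gripper_width': 91.09065597335515}
scene {'fx': 471.3957446803954, 'fy': 471.3957446803954, 'cx': 251.69743675968274, 'cy': 193.08266412306824, 'position': array([1111.40294302, -244.01135414, 1174.29587854]), 'attitude': array([33.55616658, -0.19222184, 53.10089525])}
side {'fx': 389.63772246374197, 'fy': 389.63772246374197, 'cx': 251.6252553321781, 'cy': 189.60646672721734, 'position': array([  60.56541732, -744.9446075 ,  736.86680577]), 'attitude': array([ 59.69760129,   1.32720071, -28.24879534])}
wrist {'fx': 332.7581113704278, 'fy': 332.7581113704278, 'cx': 254.880720510553, 'cy': 190.6634550411429, 'hand_eye': array([[ 8.84068390e-05,  2.71919457e-01, -9.62320010e-01,
        -1.69790498e+02],
       [ 9.99999559e-01, -9.24020011e-04, -1.69228758e-04,
        -1.82462517e-01],
       [-9.35219538e-04, -9.62319570e-01, -2.71919419e-01,
        -7.53360081e+01],
       [ 0.00000000e+00,  0.00000000e+00,  0.00000000e+00,
         1.00000000e+00]])}
```

View pics/scene0.png

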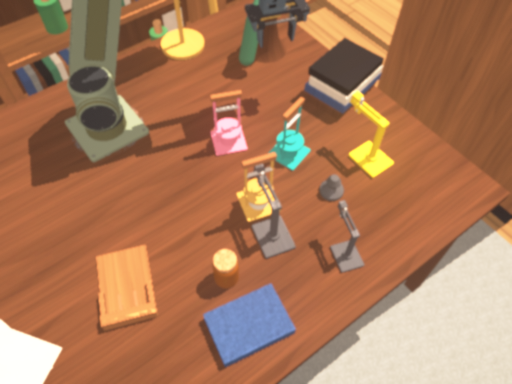

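View pics/side0.png

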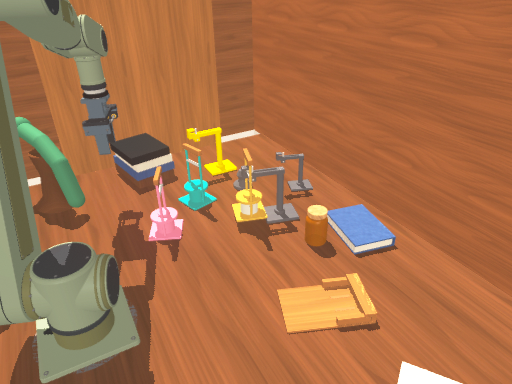

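View pics/wrist0.png

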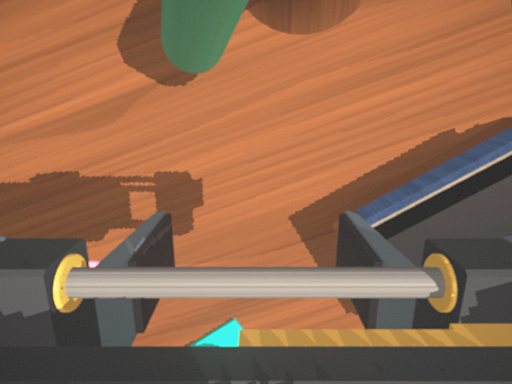

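The brass lantern hangs on the large dark stand: in the scene view it is at (258,190), with the stand foot at (273,237). The dock is at (127,287), the jar at (225,268), the book at (249,322) and the paperweight at (331,187). Next I'll enlarge crops.

```bash
cat > h.py <<'E'
import numpy as np, cv2
from scipy.spatial.transform import Rotation as R
from workcell import *
def cam(n):
    p=camera_params(n); return p, R.from_euler('xyz',p['attitude'],degrees=True).as_matrix(), np.array(p['position'])
def proj(n,X):
    p,M,t=cam(n); X=np.atleast_2d(X); c=(X-t)@M
    return np.c_[p['cx']+p['fx']*c[:,0]/-c[:,2], p['cy']-p['fy']*c[:,1]/-c[:,2]]
def ray(n,u,v):
    p,M,t=cam(n); d=M@np.array([(u-p['cx'])/p['fx'],-(v-p['cy'])/p['fy'],-1]); return t,d
def onz(n,u,v,z):
    t,d=ray(n,u,v); return t+d*(z-t[2])/d[2]
def tri(a,b):
    t1,d1=ray("scene",*a); t2,d2=ray("side",*b)
    A=np.c_[d1,-d2]; s=np.linalg.lstsq(A,t2-t1,rcond=None)[0]
    p=t1+d1*s[0];q=t2+d2*s[1]; return (p+q)/2, np.linalg.norm(p-q)
def crop(src,dst,x0,y0,x1,y1,k):
    im=cv2.imread(src)[y0:y1,x0:x1]; im=cv2.resize(im,None,fx=k,fy=k,interpolation=cv2.INTER_CUBIC); cv2.imwrite(dst,im)
E
python3 - <<'E'
from h import *
crop("pics/scene0.png","pics/s_lan.png",225,140,315,265,4.8) if 0 else crop("pics/scene0.png","pics/s_lan.png",225,140,315,260,5)
crop("pics/side0.png","pics/d_lan.png",220,140,310,230,6)
crop("pics/scene0.png","pics/s_dock.png",85,235,170,335,6)
crop("pics/side0.png","pics/d_dock.png",270,265,385,340,6)
E
```

```text
(no output)
```

View pics/s_lan.png

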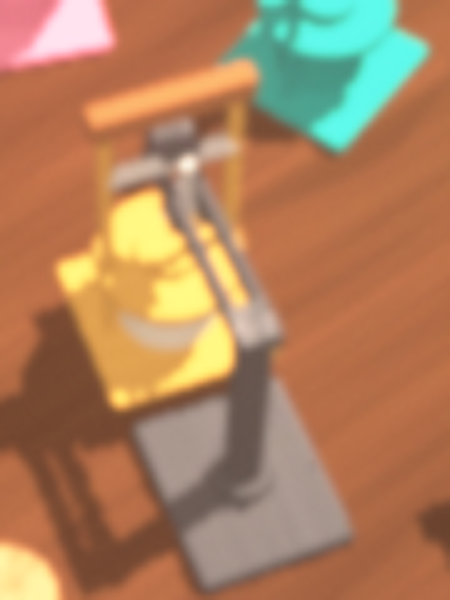

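View pics/d_lan.png

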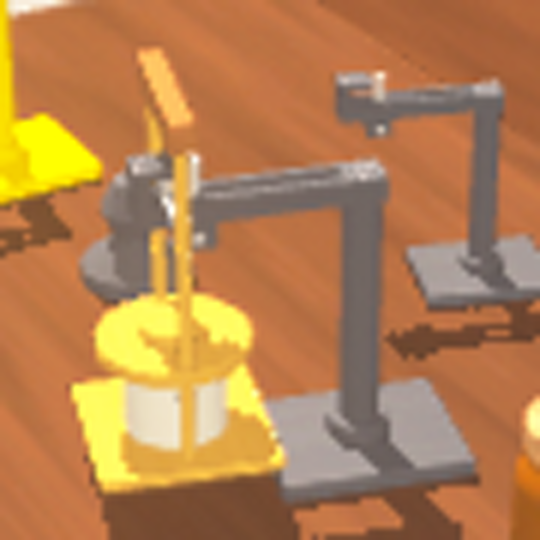

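View pics/s_dock.png

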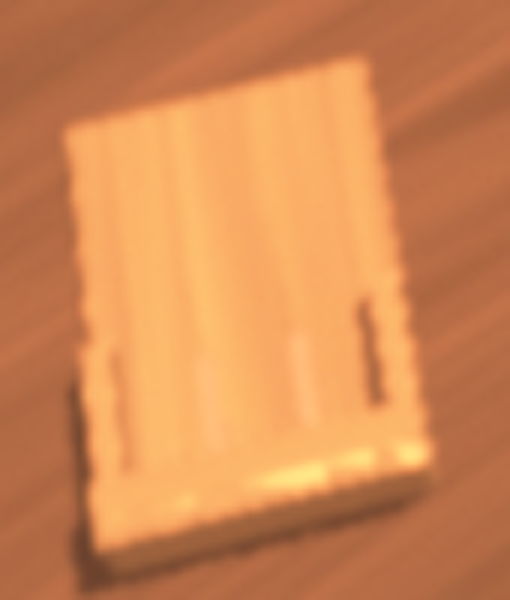

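View pics/d_dock.png

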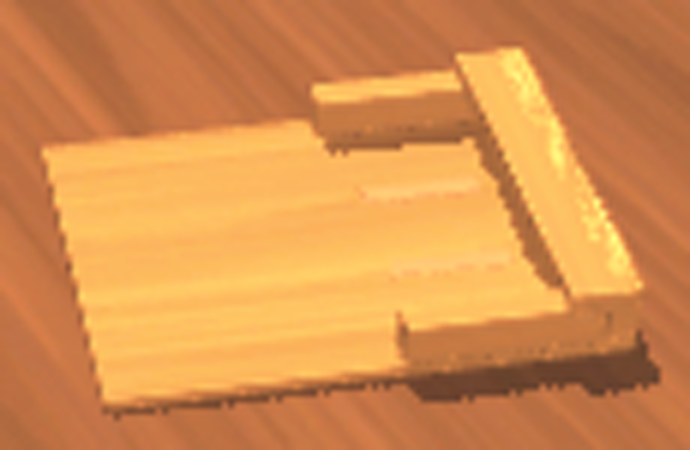

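Run:
```python
from h import *
np.set_printoptions(suppress=True,precision=1)
f=lambda x0,y0,k:(lambda X,Y:(x0+(X+.5)/k-.5,y0+(Y+.5)/k-.5))
sl,dl,sd,dd=f(225,140,5),f(220,140,6),f(85,235,6),f(270,265,6)
print("grip c",tri(sl(172,97),dl(166,88)))
print("grip ends",tri(sl(90,118),dl(182,118)),tri(sl(254,76),dl(152,56)))
print("gripends z230 scene",onz("scene",*sl(90,118),230),onz("scene",*sl(254,76),230))
print("stand foot scene", [onz("scene",*sl(*p),12) for p in [(133,430),(278,380),(353,533),(207,583)]])
print("stand foot side", [onz("side",*dl(*p),12) for p in [(432,380),(476,465)]])
print("hook nose top side/scene",tri(sl(172,128),dl(143,160)))
print("post top",tri(sl(258,325),dl(362,168)))
print("dock front scene",[onz("scene",*sd(*p),6) for p in [(66,130),(367,57)]])
print("dock front side",[onz("side",*dd(*p),6) for p in [(45,148),(103,405)]])
print("dock ledge back scene",[onz("scene",*sd(*p),34) for p in [(97,548),(432,460)]])
print("dock ledge back side",[onz("side",*dd(*p),34) for p in [(522,47),(642,290)]])
```

```text
grip c (array([544.6, 208.4, 236.2]), np.float64(0.0032080195177063326))
grip ends (array([532.2, 166.7, 239.5]), np.float64(1.205685624333675)) (array([558.1, 250.2, 234.6]), np.float64(0.5771208032611546))
gripends z230 scene [526.8 170.3 230. ] [555.1 252.9 230. ]
stand foot scene [array([584.7, 154.6,  12. ]), array([608.1, 240.9,  12. ]), array([709.3, 212.6,  12. ]), array([685.1, 129.5,  12. ])]
stand foot side [array([709.2, 204.8,  12. ]), array([682.1, 120.1,  12. ])]
hook nose top side/scene (array([534.8, 216.8, 194.1]), np.float64(1.1189290376841419))
post top (array([647.2, 185.5, 174.1]), np.float64(0.2620592693017875))
dock front scene [array([ 404.5, -240.9,    6. ]), array([ 453.9, -112.8,    6. ])]
dock front side [array([ 453.1, -117.4,    6. ]), array([ 401.9, -243.2,    6. ])]
dock ledge back scene [array([ 599.5, -316. ,   34. ]), array([ 649.3, -188.1,   34. ])]
dock ledge back side [array([ 649. , -191.9,   34. ]), array([ 597.4, -318.2,   34. ])]
```

```bash
cat >> h.py <<'E'
def T(pos,yaw,L):
    L=np.atleast_2d(L).astype(float); return np.array(pos)+L@R.from_euler('z',yaw,degrees=True).as_matrix().T
def box(x0,x1,y0,y1,z0,z1):
    c=[(x,y,z) for z in(z0,z1) for x,y in((x0,y0),(x1,y0),(x1,y1),(x0,y1))]
    return [(c[a],c[b]) for a,b in((0,1),(1,2),(2,3),(3,0),(4,5),(5,6),(6,7),(7,4),(0,4),(1,5),(2,6),(3,7))]
STAND=box(50,160,-45,45,0,12)+box(94,116,-11,11,12,175)+box(-19,94,-11,11,160,175)+box(-19,-9,-11,11,175,195)+box(-19,8,-11,11,188,195)
LANT=box(-50,50,-50,50,0,8)+box(-7,7,-45,45,191,209)+[((0,-36,72),(0,-36,191)),((0,36,72),(0,36,191)),((0,-36,150),(0,36,150))]
DOCK=box(-147,63,-68,68,0,6)+box(-30,50,55.5,68,6,26)+box(-30,50,-68,-55.5,6,26)+box(34,63,-68,68,22,34)
def overlay(src,n,dst,x0,y0,x1,y1,k,objs):
    im=cv2.imread(src)[y0:y1,x0:x1]; im=cv2.resize(im,None,fx=k,fy=k,interpolation=cv2.INTER_CUBIC)
    for pos,yaw,M,col in objs:
        for a,b in M:
            q=(proj(n,T(pos,yaw,[a,b]))+.5-[x0,y0])*k-.5
            cv2.line(im,*[tuple(int(round(v)) for v in p) for p in q],col,1,cv2.LINE_AA)
    cv2.imwrite(dst,im)
E
python3 - <<'E'
from h import *
np.set_printoptions(suppress=True,precision=1)
S=((545,212,0),-16,STAND,(255,255,0)); L=((545,210,30),-16.5,LANT,(0,0,255)); D=((565.5,-231.1,0),-21,DOCK,(255,0,0))
overlay("pics/scene0.png","scene","pics/o1.png",225,140,315,260,5,[S,L])
overlay("pics/side0.png","side","pics/o2.png",220,140,310,230,6,[S,L])
overlay("pics/scene0.png","scene","pics/o3.png",85,235,170,335,6,[D])
overlay("pics/side0.png","side","pics/o4.png",270,265,385,340,6,[D])
a=cv2.imread("pics/o1.png");b=cv2.imread("pics/o2.png")
cv2.imwrite("pics/o12.png",cv2.resize(np.hstack([a[:540],b]),None,fx=.8,fy=.8))
a=cv2.imread("pics/o3.png");b=cv2.imread("pics/o4.png");b=cv2.copyMakeBorder(b,0,150,0,0,cv2.BORDER_CONSTANT)
cv2.imwrite("pics/o34.png",cv2.resize(np.hstack([a,b]),None,fx=.66,fy=.66))
print("jar",onz("scene",225,258,110),onz("side",317,211,110))
print("pink",onz("scene",229,142,4),onz("side",166,228,4)); print("cyan",onz("scene",291,156,4),onz("side",197,199,4))
print("pinkgrip",tri((227,96),(158,179)),"cyangrip",tri((294,107),(192,149)))
print("weight",onz("scene",331,180,60)); s=state(); print(R.from_euler('xyz',s['ee_rot'],degrees=True).as_matrix())
E
```

```text
jar [664.   13.5 110. ] [660.7   2.7 110. ]
pink [292.1 285.    4. ] [285.7 292.4   4. ]
cyan [455.1 408.2   4. ] [437.8 409.    4. ]
pinkgrip (array([282.7, 292.4, 188.8]), np.float64(10.248211722588772)) cyangrip (array([438.9, 413.5, 201.2]), np.float64(6.3697003254730795))
weight [623.6 413.7  60. ]
[[-0.   0.3  0.9]
 [-0.   0.9 -0.3]
 [-1.  -0.  -0. ]]
```

View pics/o12.png

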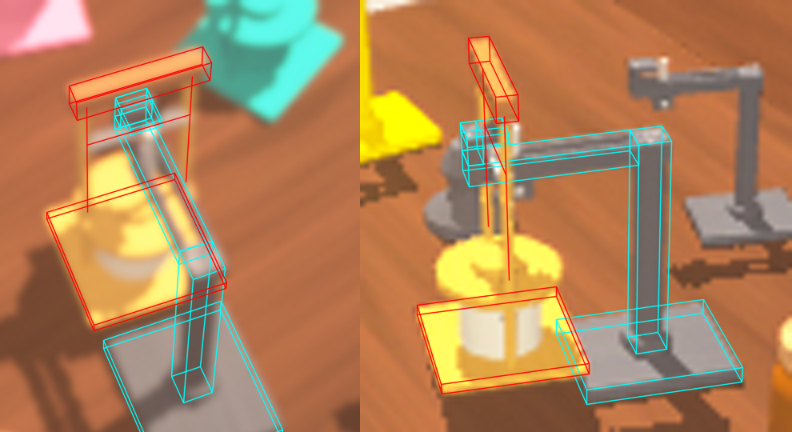

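View pics/o34.png

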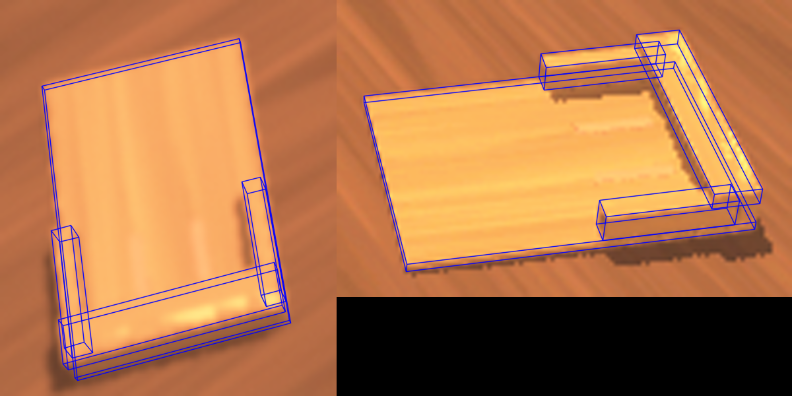

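Both overlays fit to about 2 mm. The red, blue and cyan wireframes follow the lantern, dock and stand edges in both cameras. Next is a helper that works out the offsets.

```bash
cat > go.py <<'E'
import sys
from h import *
# usage: go.py x y z jawyaw   -> offset, rot in tool axes from measured pose
def go(x,y,z,yaw):
    s=state(); M=R.from_euler('xyz',s['ee_rot'],degrees=True).as_matrix()
    a=np.radians(yaw); X=np.array([0,0,-1.]); Y=np.array([np.cos(a),np.sin(a),0]); G=np.c_[X,Y,np.cross(X,Y)]
    print("t",round(s['time_s'],2),"pos",s['ee_pos'].round(1),"jaw",round(np.degrees(np.arctan2(M[1,1],M[0,1])),1),"tilt",round(np.degrees(np.arccos(min(1,-M[2,0]))),2),"F",s['force'].round(1),"w",round(s['gripper_width'],1),"q",s['qpos'].round(0))
    print("offset",(M.T@(np.array([x,y,z])-s['ee_pos'])).round(1),"rot",np.degrees(R.from_matrix(M.T@G).as_rotvec()).round(1))
if __name__=="__main__": go(*map(float,sys.argv[1:]))
E
python3 go.py 545 210 300 -16.3
```

```text
t 0.15 pos [191.5 541.8 213.3] jaw 70.5 tilt 0.08 F [ 0.2 -0.2  0.7] w 91.1 q [69. 18. 90.  0. 72. -1.]
offset [ -86.4 -195.1  443.9] rot [86.8  0.1  0.1]
```

```bash
python3 -m handwheel '{"gripper":[0,0,0,0,0],"offset":[[-42,0,0],[-84,0,0],[-86,-15,38],[-86,-31,75],[-86,-47,112]],"rot":[[0,0,0],[7,0,0],[14,0,0],[21,0,0],[28,0,0]]}'; python3 go.py 545 210 300 -16.3
```

```text
time_s: 0.57
ee_pos: [282.2, 460.0, 300.6]
ee_rot: [95.6, 89.9, 47.9]
force: [0.6, -0.1, -0.0]
gripper_width: 91.1
t 0.57 pos [282.2 460.  300.6] jaw 42.3 tilt 0.09 F [ 0.6 -0.1 -0. ] w 91.1 q [57. 13. 85. -0. 82. 15.]
offset [  0.6  26.1 361.7] rot [58.6 -0.1 -0.1]
```

```bash
python3 -m handwheel '{"gripper":[0,0,0,0,0],"offset":[[0,3,39],[0,6,78],[0,9,117],[0,12,156],[0,14,195]],"rot":[[7,0,0],[14,0,0],[21,0,0],[28,0,0],[35,0,0]]}'; python3 go.py 545 210 300 -16.3
```

```text
time_s: 0.98
ee_pos: [424.8, 324.7, 299.8]
ee_rot: [-79.6, 90.0, -162.4]
force: [0.6, 0.0, 0.7]
gripper_width: 91.0
t 0.98 pos [424.8 324.7 299.8] jaw 7.2 tilt 0.01 F [0.6 0.  0.7] w 91.0 q [36. 12. 86.  0. 82. 29.]
offset [ -0.3 105.  128.8] rot [23.5  0.   0. ]
```

```bash
python3 -m handwheel '{"gripper":[0,0,0,0,0],"offset":[[0,23,31],[0,48,60],[0,72,90],[0,95,117],[0,105,129]],"rot":[[7,0,0],[14,0,0],[20,0,0],[23.5,0,0],[23.5,0,0]]}'
python3 - <<'E'
from h import *
from go import go
go(545,210,212,-16.3)
cv2.imwrite("pics/w1.png",grab_frame("wrist")[:,:,::-1]); cv2.imwrite("pics/sd1.png",grab_frame("side")[:,:,::-1])
E
```

```text
time_s: 1.4
ee_pos: [547.3, 208.9, 299.2]
ee_rot: [30.2, 89.9, -76.0]
force: [-1.1, 1.0, 0.1]
gripper_width: 91.3
t 1.4 pos [547.3 208.9 299.2] jaw -16.3 tilt 0.1 F [-1.1  1.   0.1] w 91.3 q [20. 17. 79. -0. 84. 36.]
offset [87.2 -2.6 -0.5] rot [ 0.   0.1 -0. ]
```

View pics/w1.png

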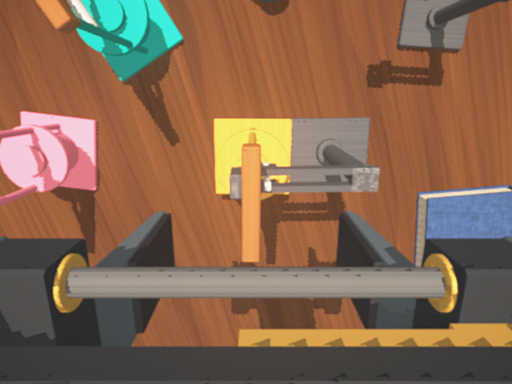

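View pics/sd1.png

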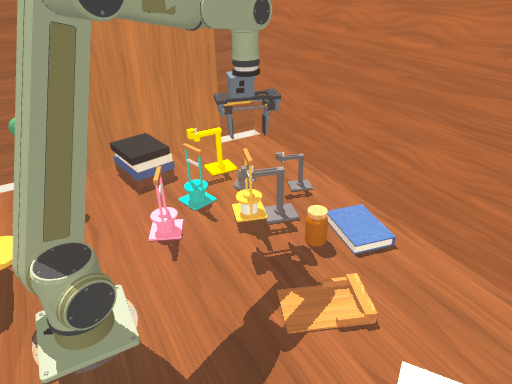

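The wrist view shows the grip from about (250,143) to (251,262), square to the jaws, with the hook arm level. I'll check its position by projection.

Run:
```python
from h import *
s=state(); p=camera_params("wrist"); H=np.array(p['hand_eye'])
W=np.eye(4); W[:3,:3]=R.from_euler('xyz',s['ee_rot'],degrees=True).as_matrix(); W[:3,3]=s['ee_pos']
C=W@H; Ci=np.linalg.inv(C)
def pw(X):
    c=(Ci@np.r_[X,1])[:3]; return (p['cx']+p['fx']*c[0]/-c[2],p['cy']-p['fy']*c[1]/-c[2])
for c in [(545,210,30),(547,212,30)]:
    print(c,[np.round(pw(T(c,-16.3,q)[0]),1) for q in [(-7,-45,209),(7,-45,209),(-7,45,209),(7,45,209),(-50,50,8),(50,50,8),(-50,-50,8)]])
for c in [(545,212,0),(548,212,0)]:
    print(c,[np.round(pw(T(c,-16.,q)[0]),1) for q in [(116,-11,175),(116,11,175),(-19,-11,195),(160,45,12)]])
crop("pics/w1.png","pics/w1c.png",200,100,400,280,4)
```

```text
(545, 210, 30) [array([242.3, 262.6]), array([260.6, 262.7]), array([241.5, 144.9]), array([261.8, 145. ]), array([213.9, 118.5]), array([292.7, 118.9]), array([216.1, 194.2])]
(547, 212, 30) [array([244.1, 259.7]), array([262.4, 259.7]), array([243.4, 141.4]), array([263.8, 141.4]), array([214.9, 116.5]), array([293.9, 116.9]), array([217. , 192.4])]
(545, 212, 0) [array([377.9, 193.8]), array([380.3, 170.4]), array([229.5, 200.5]), array([371.8, 119.6])]
(548, 212, 0) [array([381.1, 193. ]), array([383.6, 169.5]), array([232.8, 199.6]), array([374., 119.])]
```

View pics/w1c.png

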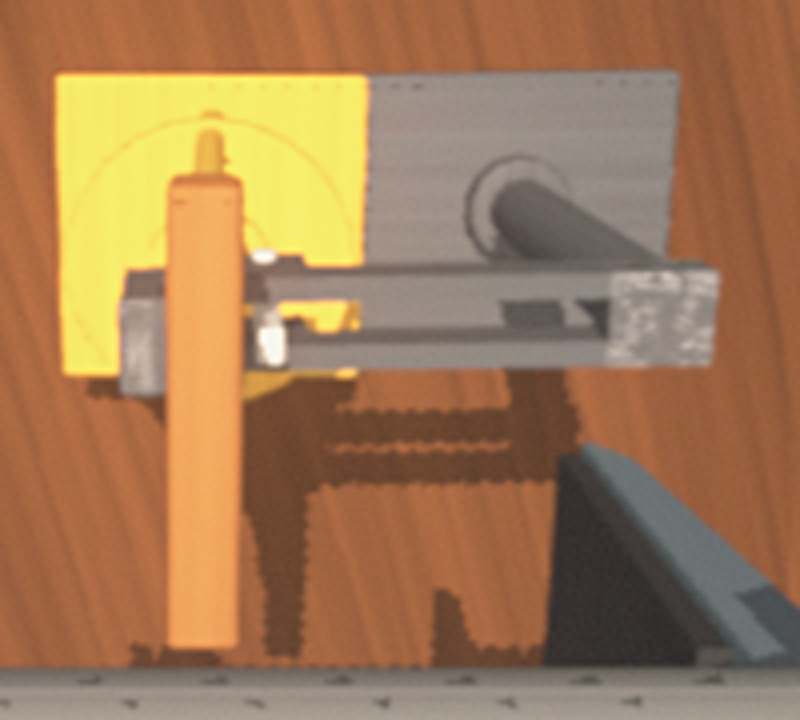

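```bash
python3 -m handwheel '{"gripper":[0,0,0,0,0],"offset":[[30,-2.5,0],[60,-2.5,0],[80,-2.5,0],[87,-2.5,0],[87,-2.5,0]],"rot":[[0,0,0],[0,0,0],[0,0,0],[0,0,0],[0,0,0]]}'; python3 go.py 545 210 212 -16.3
```

```text
time_s: 1.92
ee_pos: [540.3, 213.6, 211.2]
ee_rot: [-62.8, 89.7, -168.7]
force: [-0.1, -0.5, 0.6]
gripper_width: 91.2
t 1.92 pos [540.3 213.6 211.2] jaw -15.9 tilt 0.26 F [-0.1 -0.5  0.6] w 91.2 q [20. 19. 89.  0. 72. 36.]
offset [-0.8  5.5  2.2] rot [0.4 0.1 0.2]
```

```bash
python3 -m handwheel '{"gripper":[0,0,0],"offset":[[0,3,2],[0,5,2],[0,5,2]],"rot":[[0,0,0],[0,0,0],[0,0,0]]}'; python3 go.py 545 210 211 -16.3
```

```text
time_s: 2.17
ee_pos: [547.8, 209.9, 214.8]
ee_rot: [126.7, 89.8, 20.7]
force: [-0.2, 0.4, 0.5]
gripper_width: 90.9
t 2.17 pos [547.8 209.9 214.8] jaw -16.0 tilt 0.22 F [-0.2  0.4  0.5] w 90.9 q [20. 19. 88.  0. 72. 36.]
offset [ 3.8 -2.7  0.7] rot [ 0.3 -0.1 -0.2]
```

```bash
for i in 1 2 3; do python3 -m handwheel '{"gripper":[0],"offset":[[0,0,0]],"rot":[[0,0,0]]}'|sed -n 2p; python3 go.py 545 210 211 -16.3; done
```

```text
ee_pos: [547.3, 209.8, 214.3]
t 2.25 pos [547.3 209.8 214.3] jaw -16.0 tilt 0.15 F [ 0.4 -0.6  0. ] w 91.2 q [20. 19. 88.  0. 72. 36.]
offset [ 3.3 -2.3  0.4] rot [ 0.3 -0.1 -0.1]
ee_pos: [546.9, 209.7, 213.8]
t 2.33 pos [546.9 209.7 213.8] jaw -16.0 tilt 0.09 F [0.2 0.3 0.4] w 91.3 q [20. 19. 88.  0. 72. 36.]
offset [ 2.8 -2.   0.2] rot [ 0.3 -0.1 -0.1]
ee_pos: [546.7, 209.6, 213.5]
t 2.42 pos [546.7 209.6 213.5] jaw -16.0 tilt 0.05 F [ 0.  -1.3  0.2] w 91.3 q [20. 19. 88.  0. 72. 36.]
offset [ 2.5 -1.8  0.1] rot [ 0.3 -0.  -0. ]
```

```bash
python3 -m handwheel '{"gripper":[0.5,0.7,0.9,1,1],"offset":[[1,-1,0],[2,-1.5,0],[2,-1.5,0],[2,-1.5,0],[2,-1.5,0]],"rot":[[0,0,0],[0,0,0],[0,0,0],[0,0,0],[0,0,0]]}' 45;python3 -m handwheel '{"gripper":[1,1,1,1],"offset":[[0,0,0],[0,0,0],[0,0,0],[0,0,0]],"rot":[[0,0,0],[0,0,0],[0,0,0],[0,0,0]]}' 45; python3 go.py 545 210 211 -16.3
```

```text
time_s: 2.83
ee_pos: [545.1, 209.9, 210.9]
ee_rot: [-167.2, 90.0, 86.8]
force: [0.0, 1.0, -0.3]
gripper_width: 60.5
time_s: 3.17
ee_pos: [545.2, 209.9, 211.0]
ee_rot: [159.0, 90.0, 53.1]
force: [-0.2, 0.7, -0.9]
gripper_width: 34.5
t 3.17 pos [545.2 209.9 211. ] jaw -16.0 tilt 0.0 F [-0.2  0.7 -0.9] w 34.5 q [20. 19. 89.  0. 72. 36.]
offset [-0.  -0.2 -0. ] rot [ 0.3 -0.  -0. ]
```

```bash
python3 -m handwheel '{"gripper":[1,1,1,1,1],"offset":[[0,0,0],[0,0,0],[0,0,0],[0,0,0],[0,0,0]],"rot":[[0,0,0],[0,0,0],[0,0,0],[0,0,0],[0,0,0]]}' 45
python3 - <<'E'
from h import *
from go import go
go(545,210,211,-16.3)
cv2.imwrite("pics/w2.png",grab_frame("wrist")[:,:,::-1])
E
```

```text
time_s: 3.58
ee_pos: [544.8, 210.0, 211.0]
ee_rot: [-86.4, 90.0, 167.6]
force: [-1.5, -0.2, 1.0]
gripper_width: 13.6
t 3.58 pos [544.8 210.  211. ] jaw -16.0 tilt 0.04 F [-1.5 -0.2  1. ] w 13.6 q [20. 19. 89.  0. 72. 36.]
offset [-0.   0.2 -0.1] rot [0.3 0.  0. ]
```

View pics/w2.png

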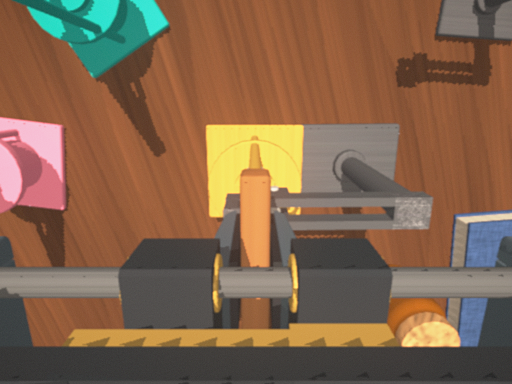

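The grip is held at 13.6 mm between the pads at (255,285). Now I'll ease it up 1.5 mm and press the keeper back.

```bash
python3 -m handwheel '{"gripper":[1,1,1,1,1],"offset":[[-1,0,0],[-1.5,2,0],[-1.5,7,0],[-1.5,13,0],[-1.5,19,0]],"rot":[[0,0,0],[0,0,0],[0,0,0],[0,0,0],[0,0,0]]}' 45; python3 go.py 545 210 211 -16.3;python3 -m handwheel '{"gripper":[1,1,1,1,1],"offset":[[0,4,0],[0,8,0],[0,8,0],[0,8,0],[0,8,0]],"rot":[[0,0,0],[0,0,0],[0,0,0],[0,0,0],[0,0,0]]}' 45
python3 - <<'E'
from h import *
from go import go
go(545,210,212,-16.)
cv2.imwrite("pics/sd2.png",grab_frame("side")[:,:,::-1]); crop("pics/sd2.png","pics/sd2c.png",210,110,310,240,4)
E
```

```text
time_s: 4.05
ee_pos: [562.0, 204.7, 211.3]
ee_rot: [-75.3, 89.7, 178.7]
force: [-5.6, 1.8, -5.4]
gripper_width: 13.6
t 4.05 pos [562.  204.7 211.3] jaw -16.0 tilt 0.31 F [-5.6  1.8 -5.4] w 13.6 q [19. 21. 87.  0. 73. 35.]
offset [  0.4 -17.8  -0.4] rot [0.3 0.1 0.3]
time_s: 4.47
ee_pos: [570.5, 202.4, 212.1]
ee_rot: [-67.4, 89.9, -173.4]
force: [-5.3, 1.1, -3.9]
gripper_width: 13.7
t 4.47 pos [570.5 202.4 212.1] jaw -16.0 tilt 0.11 F [-5.3  1.1 -3.9] w 13.7 q [18. 21. 86.  0. 73. 34.]
offset [  0.2 -26.6  -0.3] rot [0.  0.  0.1]
```

View pics/sd2c.png

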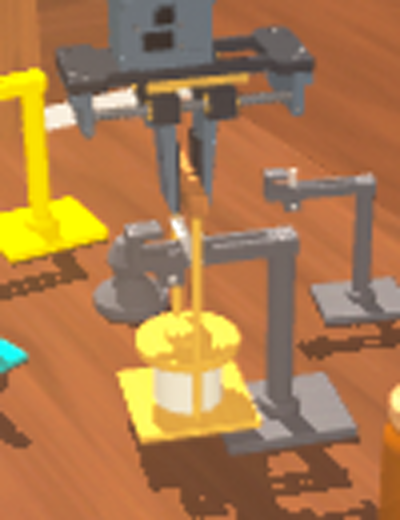

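The keeper is pushed over with about 5.5 N reaction and the bar is at about +26.6 mm, clear of the lip. Now straight up.

```bash
python3 -m handwheel '{"gripper":[1,1,1,1,1],"offset":[[-5,0,0],[-12,0,0],[-19,0,0],[-26,0,0],[-31,0,0]],"rot":[[0,0,0],[0,0,0],[0,0,0],[0,0,0],[0,0,0]]}' 45; python3 go.py 545 210 212 -16.;python3 -m handwheel '{"gripper":[1,1,1,1],"offset":[[-1,0,0],[-1,0,0],[-1,0,0],[-1,0,0]],"rot":[[0,0,0],[0,0,0],[0,0,0],[0,0,0]]}' 45
python3 - <<'E'
from h import *
from go import go
go(545,210,212,-16.)
cv2.imwrite("pics/sd3.png",grab_frame("side")[:,:,::-1]); crop("pics/sd3.png","pics/sd3c.png",210,110,310,240,4)
E
```

```text
time_s: 4.93
ee_pos: [572.8, 202.5, 245.5]
ee_rot: [113.5, 89.7, 7.5]
force: [0.3, 0.0, -5.4]
gripper_width: 13.5
t 4.93 pos [572.8 202.5 245.5] jaw -16.0 tilt 0.3 F [ 0.3  0.  -5.4] w 13.5 q [18. 20. 82. -0. 77. 34.]
offset [ 33.4 -29.    0.5] rot [ 0.  -0.1 -0.3]
time_s: 5.27
ee_pos: [571.0, 202.4, 244.0]
ee_rot: [-48.2, 90.0, -154.2]
force: [-0.4, -0.2, -5.9]
gripper_width: 13.6
t 5.27 pos [571.  202.4 244. ] jaw -16.0 tilt 0.04 F [-0.4 -0.2 -5.9] w 13.6 q [18. 20. 82. -0. 77. 34.]
offset [ 32.  -27.   -0.2] rot [0. 0. 0.]
```

View pics/sd3c.png

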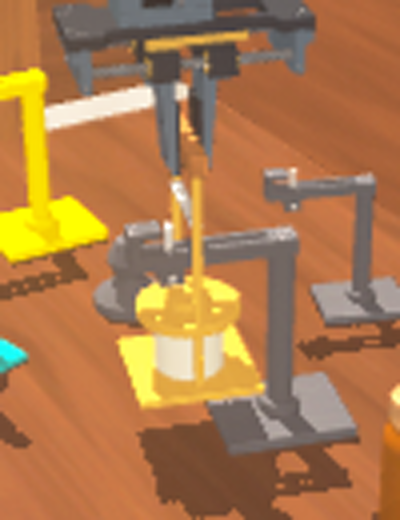

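The lantern is lifted 33 mm, the keeper has sprung upright, and only about 5.5 N of weight remains on the wrist. Now away to -x.

```bash
python3 -m handwheel '{"gripper":[1,1,1,1,1],"offset":[[0,-6,0],[0,-20,0],[0,-42,0],[0,-66,0],[0,-90,0]],"rot":[[0,0,0],[0,0,0],[0,0,0],[0,0,0],[0,0,0]]}' 45; python3 -m handwheel '{"gripper":[1,1,1,1,1],"offset":[[0,-18,0],[0,-28,0],[0,-32,0],[0,-32,0],[0,-32,0]],"rot":[[0,0,0],[0,0,0],[0,0,0],[0,0,0],[0,0,0]]}' 45; python3 go.py 483.3 -199.6 290 -21
```

```text
time_s: 5.73
ee_pos: [483.1, 227.4, 244.1]
ee_rot: [-73.2, 89.9, -179.2]
force: [-0.4, 0.7, -4.9]
gripper_width: 13.7
time_s: 6.15
ee_pos: [454.7, 236.1, 244.6]
ee_rot: [110.2, 89.9, 4.2]
force: [0.2, 0.8, -5.1]
gripper_width: 13.9
t 6.15 pos [454.7 236.1 244.6] jaw -16.0 tilt 0.09 F [ 0.2  0.8 -5.1] w 13.9 q [26. 12. 95. -0. 74. 42.]
offset [-45.4 147.4 411. ] rot [ 5.  -0.  -0.1]
```

```bash
python3 -m handwheel '{"gripper":[1,1,1,1,1],"offset":[[-6,0,5],[-16,5,16],[-28,14,35],[-36,23,60],[-42,33,88]],"rot":[[0,0,0],[0,0,0],[1,0,0],[2,0,0],[3,0,0]]}' 45; python3 go.py 483.3 -199.6 285 -21; python3 -m handwheel '{"gripper":[1,1,1,1,1],"offset":[[0,9,30],[0,18,60],[0,27,90],[0,36,120],[0,45,150]],"rot":[[0.5,0,0],[1,0,0],[1.5,0,0],[2,0,0],[2,0,0]]}' 45; python3 go.py 483.3 -199.6 285 -21
```

```text
time_s: 6.57
ee_pos: [462.5, 140.9, 288.3]
ee_rot: [116.6, 89.8, 7.6]
force: [1.9, -0.8, -4.5]
gripper_width: 13.6
t 6.57 pos [462.5 140.9 288.3] jaw -19.0 tilt 0.16 F [ 1.9 -0.8 -4.5] w 13.6 q [16.  8. 93. -0. 79. 35.]
offset [  3.3 130.4 315.3] rot [ 2.  -0.1 -0.1]
time_s: 6.98
ee_pos: [455.0, -17.0, 287.6]
ee_rot: [80.9, 89.9, -30.1]
force: [1.6, -0.0, -5.4]
gripper_width: 14.0
t 6.98 pos [455.  -17.  287.6] jaw -21.0 tilt 0.1 F [ 1.6 -0.  -5.4] w 14.0 q [-4.  5. 96. -0. 79. 17.]
offset [  2.8  91.9 160.3] rot [-0.   0.  -0.1]
```

```bash
python3 -m handwheel '{"gripper":[1,1,1,1,1],"offset":[[0,16,30],[0,34,60],[0,52,90],[0,70,118],[0,82,140]],"rot":[[0,0,0],[0,0,0],[0,0,0],[0,0,0],[0,0,0]]}' 45;  python3 -m handwheel '{"gripper":[1,1,1,1,1],"offset":[[0,6,10],[0,9,16],[0,9,18],[0,9,18],[0,9,18]],"rot":[[0,0,0],[0,0,0],[0,0,0],[0,0,0],[0,0,0]]}' 45; python3 -m handwheel '{"gripper":[1,1,1],"offset":[[0,0,0],[0,0,0],[0,0,0]],"rot":[[0,0,0],[0,0,0],[0,0,0]]}' 45
python3 - <<'E'
from h import *
from go import go
go(483.3,-199.6,200,-21.)
cv2.imwrite("pics/sd4.png",grab_frame("side")[:,:,::-1]);cv2.imwrite("pics/sc4.png",grab_frame("scene")[:,:,::-1])
s=state(); g=s['ee_pos']; L=((g[0],g[1],g[2]+19-200),-21,LANT,(0,0,255))
D=((565.5,-231.1,0),-21,DOCK,(255,0,0))
overlay("pics/sd4.png","side","pics/o5.png",220,200,390,350,4,[L,D]); overlay("pics/sc4.png","scene","pics/o6.png",60,190,190,340,4,[L,D])
E
```

```text
time_s: 7.4
ee_pos: [481.9, -178.8, 287.5]
ee_rot: [55.7, 89.8, -55.4]
force: [1.0, 1.4, -4.8]
gripper_width: 13.6
time_s: 7.82
ee_pos: [483.2, -193.1, 286.6]
ee_rot: [-153.8, 89.9, 95.3]
force: [0.9, 0.4, -5.3]
gripper_width: 13.9
time_s: 8.07
ee_pos: [483.5, -193.4, 286.6]
ee_rot: [137.2, 90.0, 26.3]
force: [-0.2, -0.3, -4.6]
gripper_width: 13.5
t 8.07 pos [ 483.5 -193.4  286.6] jaw -20.9 tilt 0.02 F [-0.2 -0.3 -4.6] w 13.5 q [-23.  11.  89.   0.  80.  -2.]
offset [86.6  2.   5.9] rot [ 0.1 -0.  -0. ]
```

View pics/o5.png

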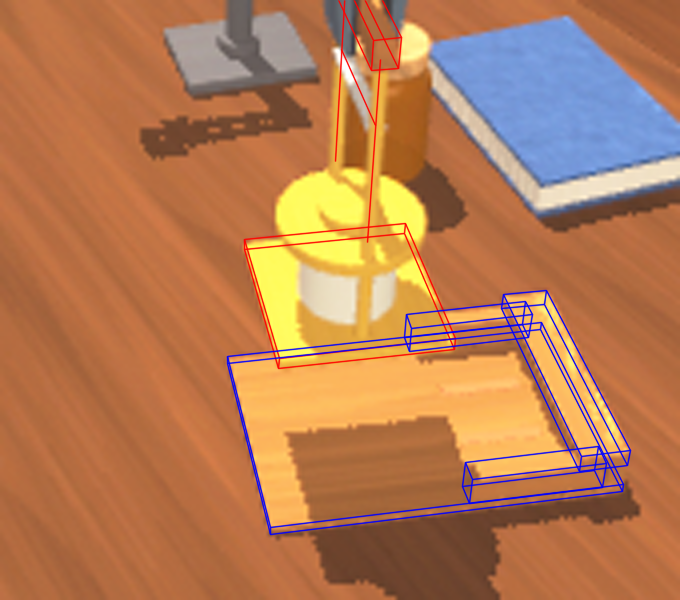

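View pics/o6.png

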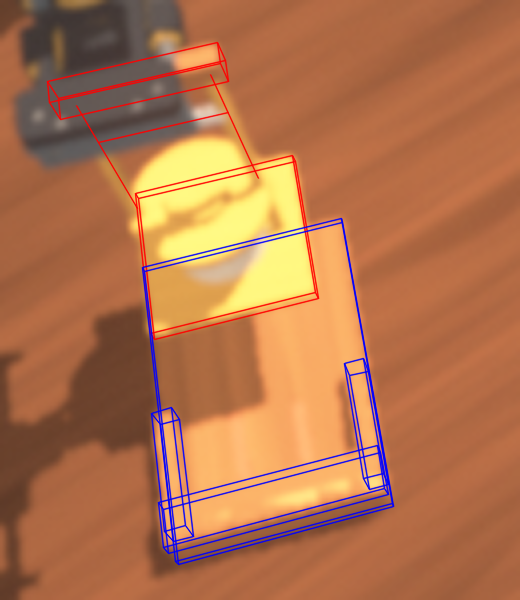

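```bash
python3 -m handwheel '{"gripper":[1,1,1,1,1],"offset":[[10,2,3],[30,2,6],[52,2,6],[72,2,6],[84,2,6]],"rot":[[0,0,0],[0,0,0],[0,0,0],[0,0,0],[0,0,0]]}' 45;  python3 -m handwheel '{"gripper":[1,1,1,1,1],"offset":[[4,0,0],[4,0,0],[4,0,0],[4,0,0],[4,0,0]],"rot":[[0,0,0],[0,0,0],[0,0,0],[0,0,0],[0,0,0]]}' 45
python3 - <<'E'
from h import *
from go import go
go(483.3,-199.6,187,-21.)
cv2.imwrite("pics/sd5.png",grab_frame("side")[:,:,::-1]);cv2.imwrite("pics/sc5.png",grab_frame("scene")[:,:,::-1])
s=state(); g=s['ee_pos']; L=((g[0],g[1],g[2]+19-200),-21,LANT,(0,0,255))
D=((565.5,-231.1,0),-21,DOCK,(255,0,0))
overlay("pics/sd5.png","side","pics/o7.png",250,220,390,350,4,[L,D]); overlay("pics/sc5.png","scene","pics/o8.png",60,190,190,340,4,[L,D])
E
```

```text
time_s: 8.58
ee_pos: [481.8, -200.2, 199.3]
ee_rot: [-91.6, 89.7, 157.5]
force: [-1.1, 0.7, -5.7]
gripper_width: 13.9
time_s: 9.0
ee_pos: [483.9, -200.8, 199.5]
ee_rot: [88.5, 89.9, -22.5]
force: [1.1, -0.5, -4.9]
gripper_width: 13.9
t 9.0 pos [ 483.9 -200.8  199.5] jaw -21.0 tilt 0.14 F [ 1.1 -0.5 -4.9] w 13.9 q [-24.  14.  98.   0.  68.  -3.]
offset [12.5 -1.1 -0.9] rot [ 0.   0.  -0.1]
```

View pics/o7.png

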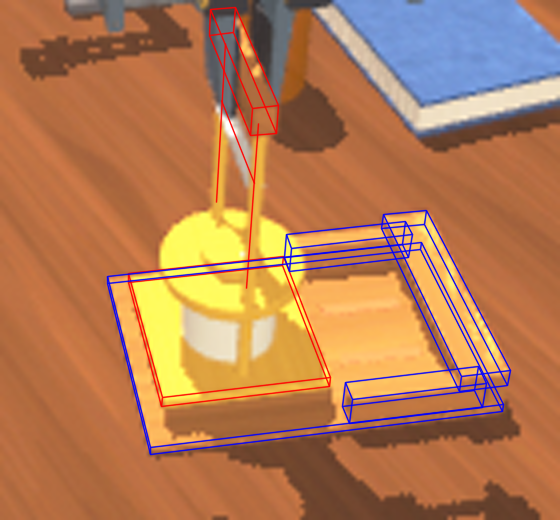

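View pics/o8.png

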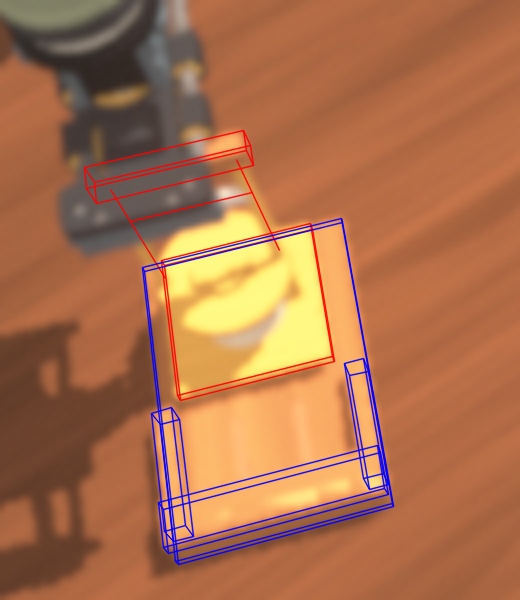

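The foot overlay sits centred between the cheeks in both views, 12 mm above the floor. Lowering it now.

```bash
python3 -m handwheel '{"gripper":[1,1,1,1,1],"offset":[[4,0,-0.5],[8,-0.5,-0.5],[10.5,-1,-0.5],[11,-1,-0.5],[11,-1,-0.5]],"rot":[[0,0,0],[0,0,0],[0,0,0],[0,0,0],[0,0,0]]}' 45; python3 go.py 483.3 -199.6 187 -21;  python3 -m handwheel '{"gripper":[1,1,1,1,1],"offset":[[0.5,0,0],[1,0,0],[1.5,0,0],[1.5,0,0],[1.5,0,0]],"rot":[[0,0,0],[0,0,0],[0,0,0],[0,0,0],[0,0,0]]}' 45; python3 go.py 483.3 -199.6 187 -21
```

```text
time_s: 9.52
ee_pos: [482.3, -199.6, 187.3]
ee_rot: [-95.3, 90.0, 153.8]
force: [-0.5, -0.0, -4.8]
gripper_width: 13.9
t 9.52 pos [ 482.3 -199.6  187.3] jaw -21.0 tilt 0.02 F [-0.5 -0.  -4.8] w 13.9 q [-24.  15.  99.   0.  66.  -3.]
offset [ 0.3  0.9 -0.3] rot [ 0. -0.  0.]
time_s: 9.93
ee_pos: [482.7, -199.6, 187.2]
ee_rot: [104.5, 89.9, -6.5]
force: [-2.0, 2.0, 5.6]
gripper_width: 14.1
t 9.93 pos [ 482.7 -199.6  187.2] jaw -21.0 tilt 0.07 F [-2.   2.   5.6] w 14.1 q [-24.  15.  99.   0.  66.  -3.]
offset [ 0.2  0.6 -0.2] rot [ 0.  -0.  -0.1]
```

It is in contact: the vertical force went from -4.8 to +5.6 N at z 187.2, so the lantern is standing on the dock floor. Now I'll skim up about 3 mm and slide in.

```bash
python3 -m handwheel '{"gripper":[1,1,1,1,1],"offset":[[-2,0,0],[-4,0,0],[-4.2,0,0],[-4.2,4,0],[-4.2,10,0]],"rot":[[0,0,0],[0,0,0],[0,0,0],[0,0,0],[0,0,0]]}' 45; python3 go.py 565.5 -231.1 190 -21;  python3 -m handwheel '{"gripper":[1,1,1,1,1],"offset":[[0,8,0],[0,16,0],[0,24,0],[0,31,0],[0,36,0]],"rot":[[0,0,0],[0,0,0],[0,0,0],[0,0,0],[0,0,0]]}' 45; python3 -m handwheel '{"gripper":[1,1],"offset":[[0,0,0],[0,0,0]],"rot":[[0,0,0],[0,0,0]]}' 45;python3 - <<'E'
from h import *
from go import go
go(565.5,-231.1,190,-21.)
cv2.imwrite("pics/sd6.png",grab_frame("side")[:,:,::-1]);cv2.imwrite("pics/sc6.png",grab_frame("scene")[:,:,::-1])
crop("pics/sd6.png","pics/sd6c.png",260,220,390,340,5)
E
```

```text
time_s: 10.35
ee_pos: [491.6, -203.2, 189.7]
ee_rot: [-90.9, 89.9, 158.1]
force: [-0.7, -0.0, -4.9]
gripper_width: 13.6
t 10.35 pos [ 491.6 -203.2  189.7] jaw -21.0 tilt 0.06 F [-0.7 -0.  -4.9] w 13.6 q [-24.  15.  97.  -0.  67.  -3.]
offset [-0.4 78.9 -0.4] rot [ 0.  -0.   0.1]
time_s: 10.77
ee_pos: [526.7, -216.6, 189.9]
ee_rot: [102.1, 90.0, -8.9]
force: [0.1, -0.8, -4.6]
gripper_width: 13.8
time_s: 10.93
ee_pos: [525.5, -216.1, 189.9]
ee_rot: [-96.5, 89.9, 152.6]
force: [-0.3, 0.1, -5.0]
gripper_width: 13.5
t 10.93 pos [ 525.5 -216.1  189.9] jaw -21.0 tilt 0.05 F [-0.3  0.1 -5. ] w 13.5 q [-24.  19.  93.   0.  69.  -3.]
offset [-0.2 42.7 -0.3] rot [ 0.  -0.   0.1]
```

View pics/sd6c.png

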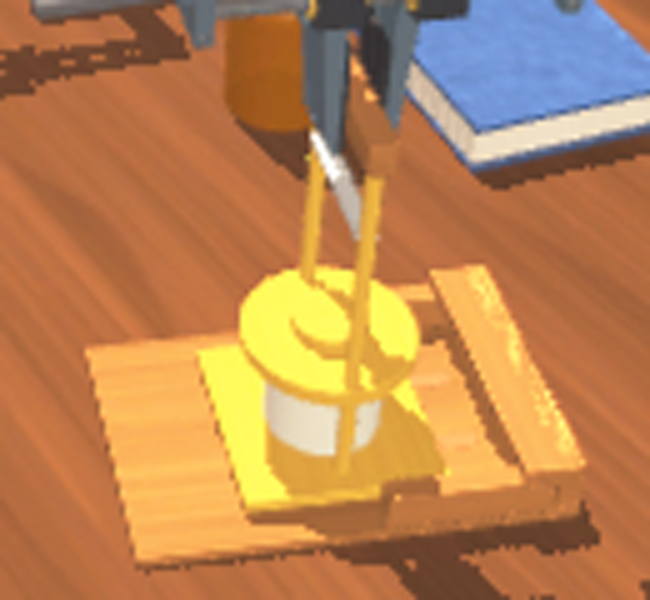

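The foot has entered between the cheeks, with its front corner at (445,470) inside the near cheek, and no side force. Continuing.

```bash
python3 -m handwheel '{"gripper":[1,1,1,1,1],"offset":[[0,5,0],[0,12,0],[0,20,0],[0,27,0],[0,33,0]],"rot":[[0,0,0],[0,0,0],[0,0,0],[0,0,0],[0,0,0]]}' 45; python3 -m handwheel '{"gripper":[1,1,1,1,1],"offset":[[0,3,0],[0,5,0],[0,5,0],[0,5,0],[0,5,0]],"rot":[[0,0,0],[0,0,0],[0,0,0],[0,0,0],[0,0,0]]}' 45; python3 go.py 565.5 -231.1 190 -21
```

```text
time_s: 11.45
ee_pos: [557.5, -228.4, 190.1]
ee_rot: [96.7, 90.0, -14.2]
force: [0.5, -0.7, -4.7]
gripper_width: 14.0
time_s: 11.87
ee_pos: [560.6, -229.6, 190.1]
ee_rot: [-99.8, 90.0, 149.3]
force: [-1.2, -0.2, -5.4]
gripper_width: 13.7
t 11.87 pos [ 560.6 -229.6  190.1] jaw -21.0 tilt 0.03 F [-1.2 -0.2 -5.4] w 13.7 q [-23.  22.  88.   0.  70.  -2.]
offset [ 0.1  5.1 -0.4] rot [ 0. -0.  0.]
```

```bash
python3 -m handwheel '{"gripper":[1,1,1,1],"offset":[[0,1,0],[0,2,0],[0,2,0],[0,2,0]],"rot":[[0,0,0],[0,0,0],[0,0,0],[0,0,0]]}' 45; python3 go.py 565.5 -231.1 190 -21
```

```text
time_s: 12.2
ee_pos: [562.8, -230.4, 190.2]
ee_rot: [116.5, 90.0, 5.6]
force: [0.7, -0.5, -5.4]
gripper_width: 13.6
t 12.2 pos [ 562.8 -230.4  190.2] jaw -21.0 tilt 0.01 F [ 0.7 -0.5 -5.4] w 13.6 q [-23.  22.  87.   0.  71.  -2.]
offset [ 0.2  2.7 -0.3] rot [ 0. -0. -0.]
```

```bash
python3 -m handwheel '{"gripper":[1,1,1,1],"offset":[[0.5,0.5,0],[1,1.5,0],[1,2.5,0],[1,2.5,0]],"rot":[[0,0,0],[0,0,0],[0,0,0],[0,0,0]]}' 45; python3 go.py 565.5 -231.1 190 -21
```

```text
time_s: 12.53
ee_pos: [565.4, -231.4, 189.1]
ee_rot: [111.0, 90.0, 0.1]
force: [-0.8, 1.5, -4.5]
gripper_width: 13.6
t 12.53 pos [ 565.4 -231.4  189.1] jaw -21.0 tilt 0.02 F [-0.8  1.5 -4.5] w 13.6 q [-23.  22.  87.   0.  71.  -2.]
offset [-0.9 -0.1 -0.4] rot [ 0. -0. -0.]
```

```bash
python3 -m handwheel '{"gripper":[1,1,1,1],"offset":[[0,0.5,0],[0,1,0],[0,1,0],[0,1,0]],"rot":[[0,0,0],[0,0,0],[0,0,0],[0,0,0]]}' 45; python3 go.py 565.5 -231.1 190 -21
```

```text
time_s: 12.87
ee_pos: [566.1, -231.7, 189.1]
ee_rot: [-147.3, 90.0, 101.7]
force: [0.7, 0.6, -5.4]
gripper_width: 13.6
t 12.87 pos [ 566.1 -231.7  189.1] jaw -21.0 tilt 0.01 F [ 0.7  0.6 -5.4] w 13.6 q [-23.  23.  87.   0.  71.  -2.]
offset [-0.9 -0.8 -0.3] rot [ 0. -0.  0.]
```

```bash
python3 -m handwheel '{"gripper":[1,1,1,1],"offset":[[0,0.5,0],[0,1,0],[0,1,0],[0,1,0]],"rot":[[0,0,0],[0,0,0],[0,0,0],[0,0,0]]}' 45; python3 go.py 565.5 -231.1 190 -21
```

```text
time_s: 13.2
ee_pos: [566.8, -232.0, 189.1]
ee_rot: [-102.1, 90.0, 146.9]
force: [0.1, 1.1, -4.9]
gripper_width: 13.6
t 13.2 pos [ 566.8 -232.   189.1] jaw -21.0 tilt 0.04 F [ 0.1  1.1 -4.9] w 13.6 q [-23.  23.  87.   0.  71.  -2.]
offset [-0.9 -1.5 -0.3] rot [ 0. -0.  0.]
```

```bash
python3 -m handwheel '{"gripper":[1,1,1,1],"offset":[[0,0.5,0],[0,1,0],[0,1,0],[0,1,0]],"rot":[[0,0,0],[0,0,0],[0,0,0],[0,0,0]]}' 45; python3 go.py 565.5 -231.1 190 -21
```

```text
time_s: 13.53
ee_pos: [567.5, -232.2, 189.0]
ee_rot: [-99.6, 89.9, 149.4]
force: [-1.7, 0.4, -3.3]
gripper_width: 13.7
t 13.53 pos [ 567.5 -232.2  189. ] jaw -21.0 tilt 0.07 F [-1.7  0.4 -3.3] w 13.7 q [-23.  23.  87.   0.  71.  -2.]
offset [-1.  -2.3 -0.3] rot [ 0.  -0.   0.1]
```

Force is starting to build. One more gentle push.

```bash
python3 -m handwheel '{"gripper":[1,1,1,1],"offset":[[0,0.5,0],[0,1,0],[0,1,0],[0,1,0]],"rot":[[0,0,0],[0,0,0],[0,0,0],[0,0,0]]}' 45; python3 go.py 565.5 -231.1 190 -21
```

```text
time_s: 13.87
ee_pos: [568.3, -232.6, 189.0]
ee_rot: [-95.1, 89.9, 153.9]
force: [-3.5, 1.3, -3.2]
gripper_width: 13.5
t 13.87 pos [ 568.3 -232.6  189. ] jaw -21.0 tilt 0.09 F [-3.5  1.3 -3.2] w 13.5 q [-23.  23.  86.   0.  71.  -2.]
offset [-1.  -3.1 -0.4] rot [ 0.  -0.   0.1]
```

```bash
python3 -m handwheel '{"gripper":[1,1,1,1],"offset":[[0,0.5,0],[0,1,0],[0,1,0],[0,1,0]],"rot":[[0,0,0],[0,0,0],[0,0,0],[0,0,0]]}' 45
python3 - <<'E'
from h import *
from go import go
go(565.5,-231.1,190,-21.)
cv2.imwrite("pics/sd7.png",grab_frame("side")[:,:,::-1]);cv2.imwrite("pics/sc7.png",grab_frame("scene")[:,:,::-1])
crop("pics/sd7.png","pics/sd7c.png",260,220,390,340,5)
E
```

```text
time_s: 14.2
ee_pos: [569.3, -232.9, 189.0]
ee_rot: [-96.0, 89.9, 153.0]
force: [-3.7, 1.6, -2.4]
gripper_width: 13.9
t 14.2 pos [ 569.3 -232.9  189. ] jaw -21.0 tilt 0.08 F [-3.7  1.6 -2.4] w 13.9 q [-23.  23.  86.   0.  71.  -2.]
offset [-1.  -4.2 -0.3] rot [ 0.  -0.   0.1]
```

View pics/sd7c.png

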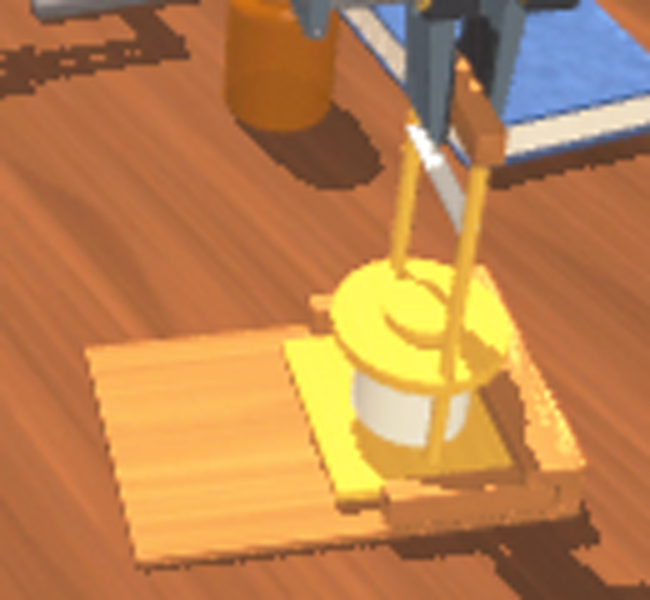

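The wall contact holds at about 4 N, and pushing further only leans the top by 1–2 mm. I'll back the top off that lean while lowering to the floor, keeping the foot at the wall.

```bash
python3 -m handwheel '{"gripper":[1,1,1,1,1],"offset":[[0.5,-0.3,0],[1,-0.7,0],[1.5,-1,0],[2,-1,0],[2,-1,0]],"rot":[[0,0,0],[0,0,0],[0,0,0],[0,0,0],[0,0,0]]}' 45; python3 go.py 565.5 -231.1 187 -21; python3 -m handwheel '{"gripper":[1,1,1],"offset":[[0.3,0,0],[0.7,0,0],[0.7,0,0]],"rot":[[0,0,0],[0,0,0],[0,0,0]]}' 45
python3 - <<'E'
from h import *
from go import go
go(565.5,-231.1,187,-21.)
cv2.imwrite("pics/sd8.png",grab_frame("side")[:,:,::-1]);cv2.imwrite("pics/sc8.png",grab_frame("scene")[:,:,::-1])
D=((565.5,-231.1,0),-21,DOCK,(255,0,0)); L=((565.5,-231.1,6),-21,LANT,(0,0,255))
overlay("pics/sd8.png","side","pics/o9.png",260,220,390,340,5,[L]); overlay("pics/sc8.png","scene","pics/o10.png",60,220,190,340,5,[L])
E
```

```text
time_s: 14.72
ee_pos: [569.0, -232.7, 187.9]
ee_rot: [103.8, 90.0, -7.2]
force: [-4.6, 0.9, 0.6]
gripper_width: 13.8
t 14.72 pos [ 569.  -232.7  187.9] jaw -21.0 tilt 0.05 F [-4.6  0.9  0.6] w 13.8 q [-23.  23.  87.   0.  71.  -2.]
offset [ 0.9 -3.8 -0.3] rot [ 0. -0. -0.]
time_s: 14.97
ee_pos: [569.1, -232.7, 187.8]
ee_rot: [98.7, 89.9, -12.3]
force: [-5.9, 3.5, 2.3]
gripper_width: 13.7
t 14.97 pos [ 569.1 -232.7  187.8] jaw -21.0 tilt 0.08 F [-5.9  3.5  2.3] w 13.7 q [-23.  23.  87.   0.  71.  -2.]
offset [ 0.8 -3.9 -0.2] rot [ 0.  -0.  -0.1]
```

View pics/o9.png

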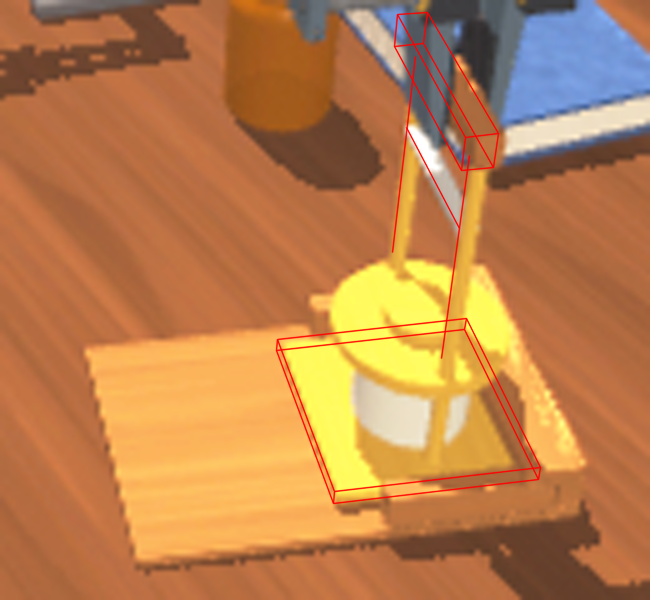

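View pics/o10.png

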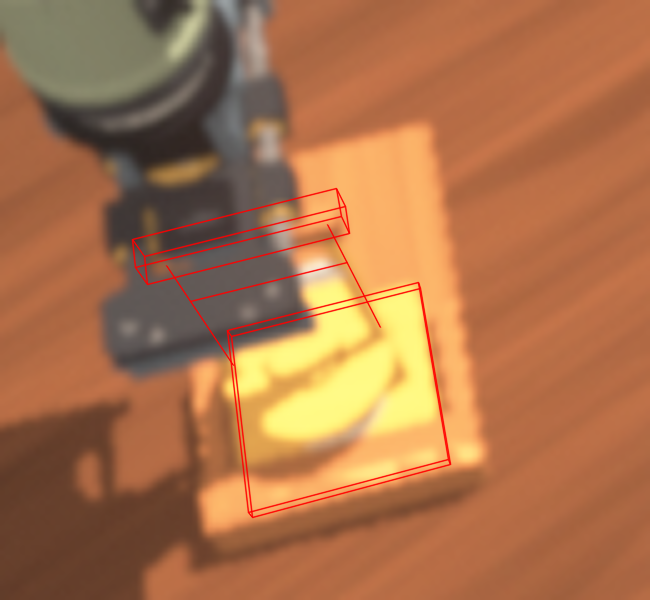

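```bash
python3 -m handwheel '{"gripper":[1,1,1,1],"offset":[[0.3,-0.5,0],[0.6,-1,0],[0.6,-1,0],[0.6,-1,0]],"rot":[[0,0,0],[0,0,0],[0,0,0],[0,0,0]]}' 45; python3 go.py 565.5 -231.1 187 -21
```

```text
time_s: 15.4
ee_pos: [568.5, -232.4, 187.7]
ee_rot: [95.5, 89.8, -15.5]
force: [-5.5, 2.3, 4.5]
gripper_width: 13.6
t 15.4 pos [ 568.5 -232.4  187.7] jaw -21.0 tilt 0.15 F [-5.5  2.3  4.5] w 13.6 q [-23.  23.  87.   0.  70.  -2.]
offset [ 0.7 -3.2 -0.2] rot [ 0.  -0.  -0.2]
```

```bash
python3 -m handwheel '{"gripper":[1,1,1,1],"offset":[[0,-0.5,0],[0,-1,0],[0,-1,0],[0,-1,0]],"rot":[[0,0,0],[0,0,0],[0,0,0],[0,0,0]]}' 45; python3 go.py 565.5 -231.1 187 -21
```

```text
time_s: 15.73
ee_pos: [567.9, -232.2, 187.5]
ee_rot: [93.3, 89.8, -17.7]
force: [-4.1, 2.6, 3.4]
gripper_width: 13.6
t 15.73 pos [ 567.9 -232.2  187.5] jaw -21.0 tilt 0.19 F [-4.1  2.6  3.4] w 13.6 q [-23.  23.  87.   0.  70.  -2.]
offset [ 0.5 -2.6 -0.2] rot [ 0.  -0.  -0.2]
```

Still pressed to the wall and the floor, and nearly upright. Releasing now with a gradual opening.

```bash
python3 -m handwheel '{"gripper":[0.8,0.8,0.8,0.7,0.6],"offset":[[0,0,0],[0,0,0],[0,0,0],[0,0,0],[0,0,0]],"rot":[[0,0,0],[0,0,0],[0,0,0],[0,0,0],[0,0,0]]}' 10; python3 -m handwheel '{"gripper":[0.4,0.2,0,0,0],"offset":[[0,0,0],[0,0,0],[0,0,0],[0,0,0],[0,0,0]],"rot":[[0,0,0],[0,0,0],[0,0,0],[0,0,0],[0,0,0]]}'
python3 - <<'E'
from h import *
from go import go
go(565.5,-231.1,287,-21.)
cv2.imwrite("pics/sd9.png",grab_frame("side")[:,:,::-1]);cv2.imwrite("pics/sc9.png",grab_frame("scene")[:,:,::-1])
crop("pics/sd9.png","pics/sd9c.png",260,200,390,320,5)
E
```

```text
time_s: 16.15
ee_pos: [568.1, -232.7, 186.2]
ee_rot: [84.1, 89.8, -26.9]
force: [0.9, 0.3, 0.1]
gripper_width: 28.5
time_s: 16.57
ee_pos: [567.1, -232.1, 185.8]
ee_rot: [113.9, 90.0, 2.9]
force: [0.8, -0.1, -1.0]
gripper_width: 62.2
t 16.57 pos [ 567.1 -232.1  185.8] jaw -21.0 tilt 0.01 F [ 0.8 -0.1 -1. ] w 62.2 q [-23.  23.  87.   0.  70.  -2.]
offset [-101.2   -1.9   -0.4] rot [ 0. -0. -0.]
```

View pics/sd9c.png

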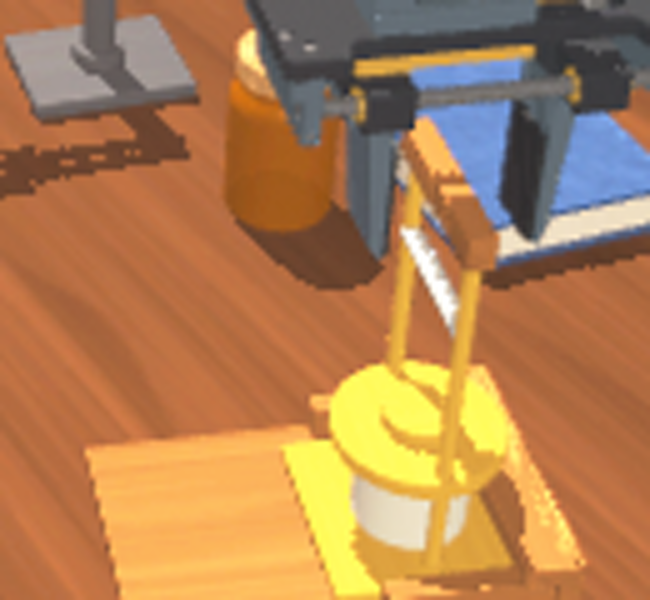

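```bash
python3 -m handwheel '{"gripper":[0,0,0,0,0],"offset":[[0,0,0],[-10,0,0],[-40,0,0],[-75,0,0],[-110,0,0]],"rot":[[0,0,0],[0,0,0],[0,0,0],[0,0,0],[0,0,0]]}';python3 -m handwheel '{"gripper":[0,0,0,0,0],"offset":[[-35,-10,0],[-35,-40,0],[-35,-70,0],[-35,-100,0],[-35,-100,0]],"rot":[[0,0,0],[0,0,0],[0,0,0],[0,0,0],[0,0,0]]}'
python3 - <<'E'
from h import *
from go import go
go(565.5,-231.1,287,-21.)
for n in("side","scene","wrist"): cv2.imwrite(f"pics/{n}10.png",grab_frame(n)[:,:,::-1])
c=np.array([565.5,-231.1,6]); e=np.array([np.cos(np.radians(-21)),np.sin(np.radians(-21)),0])
L=(c+e*2,-21,LANT,(0,0,255));D=((565.5,-231.1,0),-21,DOCK,(255,0,0))
overlay("pics/side10.png","side","pics/o11.png",260,220,390,340,5,[L,D]); overlay("pics/scene10.png","scene","pics/o12b.png",70,210,190,340,4.5,[L,D])
crop("pics/side10.png","pics/side10c.png",260,200,390,320,5)
E
```

```text
time_s: 17.08
ee_pos: [566.6, -231.9, 297.5]
ee_rot: [-99.8, 90.0, 149.2]
force: [0.8, -0.3, 0.6]
gripper_width: 91.2
time_s: 17.5
ee_pos: [469.1, -194.5, 332.8]
ee_rot: [-89.8, 89.9, 159.2]
force: [0.1, 0.7, -0.3]
gripper_width: 91.0
t 17.5 pos [ 469.1 -194.5  332.8] jaw -21.0 tilt 0.06 F [ 0.1  0.7 -0.3] w 91.0 q [-24.   9.  85.  -0.  86.  -3.]
offset [ 45.7 103.2  -0.3] rot [0.  0.  0.1]
```

View pics/o11.png

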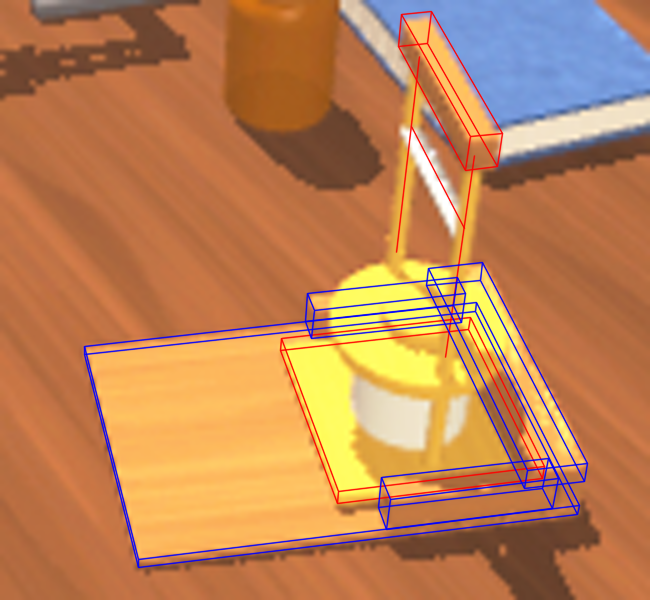

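View pics/o12b.png

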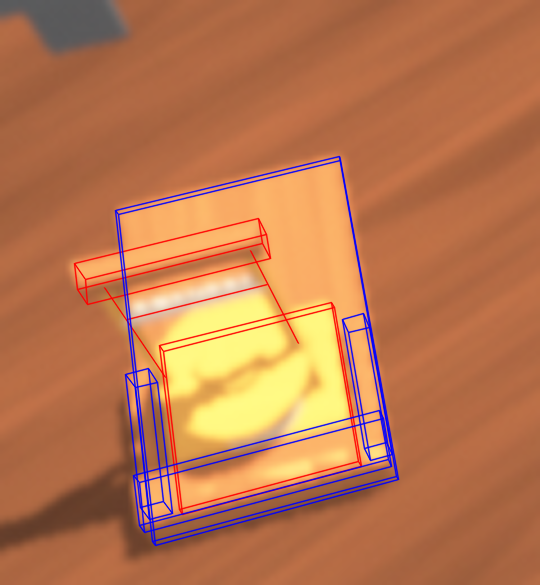

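View pics/side10c.png

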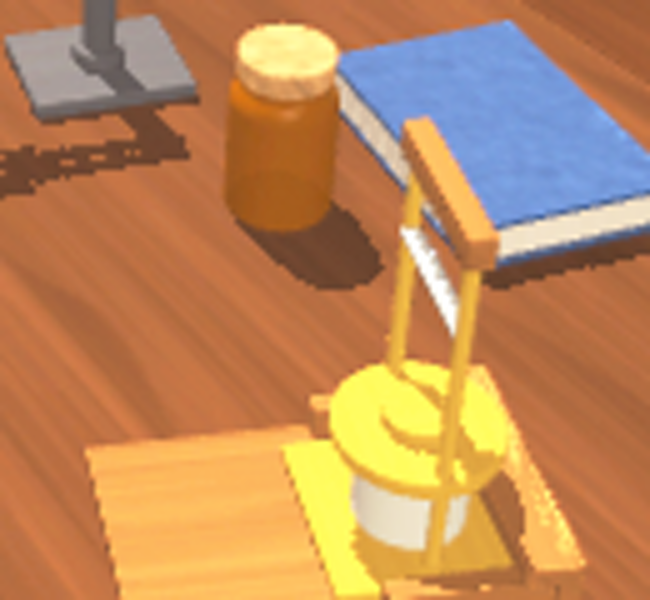

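View pics/wrist10.png

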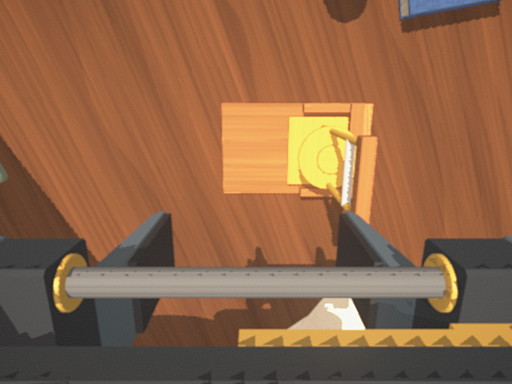

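View pics/scene10.png

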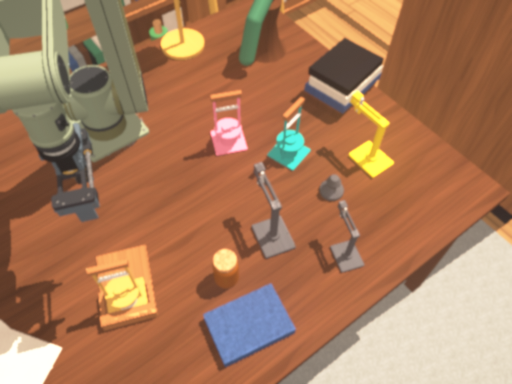

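It stands free and upright, and the bystanders have not moved. To check it is home to within 1 mm, I'll measure the foot's front edge against the dock's front edge at subpixel level in the wrist view. It should be 97 mm when touching home.

Run:
```python
from h import *
s=state(); p=camera_params("wrist"); H=np.array(p['hand_eye'])
W=np.eye(4); W[:3,:3]=R.from_euler('xyz',s['ee_rot'],degrees=True).as_matrix(); W[:3,3]=s['ee_pos']
C=W@H
def wz(u,v,z):
    d=C[:3,:3]@np.array([(u-p['cx'])/p['fx'],-(v-p['cy'])/p['fy'],-1]); t=C[:3,3]; return t+d*(z-t[2])/d[2]
im=cv2.imread("pics/wrist10.png").astype(float)
def edge(rows,c0,c1,w):
    pr=(im[rows[0]:rows[1],c0:c1]@np.array(w)).mean(0); g=np.abs(np.gradient(pr)); i=g.argmax(); sl=slice(max(0,i-2),i+3); x=np.arange(c0,c1)
    return (x[sl]*g[sl]).sum()/g[sl].sum(), pr.round(0)
def loc(P): return R.from_euler('z',21,degrees=True).apply(P-np.array([565.5,-231.1,0]))
for rows in [(122,140),(140,160),(160,180)]:
    v=sum(rows)/2
    a,_=edge(rows,214,232,[1,1,1]); b,_=edge(rows,280,296,[-1,1,0]); c,_=edge(rows,362,384,[1,1,1])
    A,B,Cc=loc(wz(a,v,6)),loc(wz(b,v,14)),loc(wz(c,v,34)); print(rows,round(a,2),round(b,2),round(c,2),"front",A[:2].round(1),"foot front",B[:2].round(1),"gap",round(B[0]-A[0],2),"ledge back",Cc[0].round(1))
for e,(u,v) in {}: pass
crop("pics/wrist10.png","pics/wrist10c.png",210,90,390,230,4.4)
```

```text
(122, 140) 221.6 288.28 370.63 front [-144.5   27.4] foot front [-47.   28.3] gap 97.42 ledge back 65.5
(140, 160) 221.95 287.62 376.1 front [-144.7   -0.7] foot front [-47.2   0.6] gap 97.45 ledge back 75.8
(160, 180) 222.6 287.09 374.08 front [-144.5  -31.3] foot front [-47.2 -29.4] gap 97.3 ledge back 75.8
```

View pics/wrist10c.png

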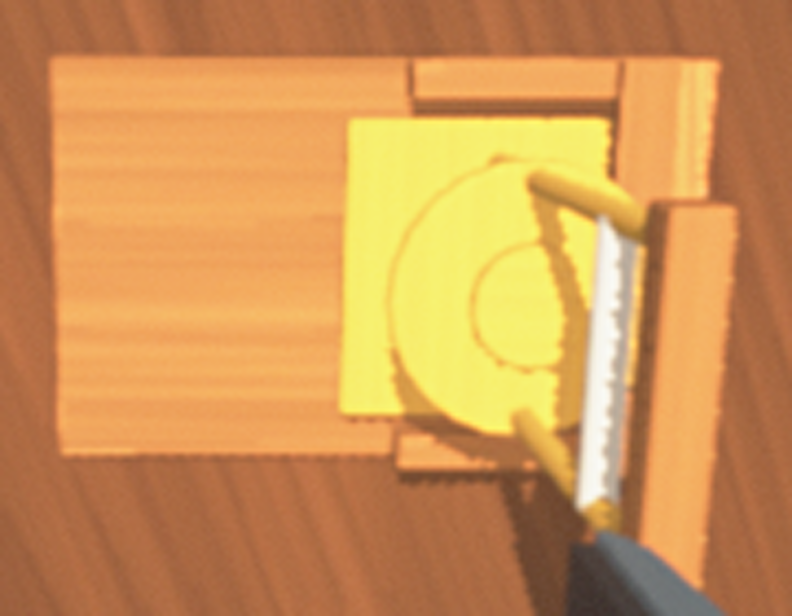

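```bash
python3 -c "
from workcell import *
print(state()['time_s'],state()['force']); print(job_done())"
```

```text
17.65 [-0.35629666  0.14813275 -0.44881726]
the job is handed in; nothing more can be done
None
```

I took the brass lantern off the larger dark stand, docked it fully home and upright, and handed the job in at 17.7 s of the 61 s allowed.

- **Unhooking:** The lantern's crossbar pressed the keeper back to about +27 mm, with roughly 5.5 N of reaction. I then lifted it about 33 mm, saw the keeper spring shut, and took it away over the lip.
- **Docking:** I stood it on the front of the dock, and the floor contact showed in the force reading. I then skimmed it 2–3 mm up under the ledge until it touched the back wall at about 4 N, lowered it and let go.
- **Last checks:** The foot's front edge measured 97.4 mm from the dock's front edge, where 97 mm is home and 98 mm is against the wall, and it sat square. The lantern stood upright, the gripper was open and clear, and the jar, paperweight and book looked unmoved in the last scene picture.
- **Disagreements:** The dock came out about 2 mm further along its +x than I first measured, which is within the camera calibration. At the wall the lantern leaned 1–2 mm at the top while I pushed, and it settled upright when released.

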